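Test a belt tensioner and set its tension plug

TASK

Test the plotter's belt tensioner on its tester: with your fingertips push the black roller of the sprung arm off its stop, square to the arm, until you push with 10 newtons (never more than 15), hold it a second, and let the arm come back to its stop. The thin tell-tale pointer stays where the arm took it and is not to be touched; then put the loose square plug fully home in the square hole of the scale that the pointer stands nearest to. Leave the phone, mouse and power bank alone.

Things in the scene. Friction and masses are not known exactly. Their poses are not given: they have to be found in the camera images.
- tester: flat grey plate 200 x 180 x 12 mm, fixed. Origin: centre of its underside, z up; holes at its -x side (towards the robot), upright pivot at (75, 0) mm under a round drum (radius 24, z = 35 to 53 mm). Deflection t (rad): the point at radius r from the pivot is x = 75 - r cos(t - 0.5), y = r sin(t - 0.5) mm, so t grows towards +y. Marks every 0.05 rad
- tension_arm: sprung aluminium arm, 16 mm wide, z = 20 to 30 mm, turning level about the pivot. Origin: pivot axis, 20 mm above the worktop; it points along its own -x. The spring holds it at t = 0 on a stop post at its -y side; travel 1.05 rad to its +y. Hidden preload varies: 1 to 7 N at the roller to leave the stop, about 1 N more per 8 mm; 10 N comes at t = 0.2 to 0.85, only to be felt
- roller (a point): centre of the upright black roller at the end of the arm, 40 mm above the worktop, 95 mm from the pivot; radius 11 mm, z = 22 to 52 mm (screw head to 54). Its -y side (arm's frame) is free for a fingertip; push it towards the arm's own +y
- pointer: thin dark steel tell-tale pointer, 3 mm thick, at z = 14 to 18 mm below the arm; diamond head ends 116 mm from the pivot; a small tab (50 mm from the pivot, up to z = 30 mm) is pushed along by the arm. Stays by friction where left; starts at t = 0.02 to 0.10; shows the greatest deflection. Origin on the pivot axis; points along its own -x. Fingers and plug must not touch it
- reading (a point): point on the pointer's line on the circle of the holes, 140 mm from the pivot, 30 mm above the worktop: the hole nearest to it is the reading
- hole0 (a point): centre of the mouth of square hole 0 (t = 0.15 rad) in its aluminium block, 30 mm above the worktop, 140 mm from the pivot; hole 21.8 x 21.8 mm, 14 mm deep, sides along and square to the radius from the pivot (turned by -(t - 0.5) rad against the tester); block 30 x 32 mm
- hole1 (a point): centre of the mouth of square hole 1 (t = 0.41 rad) in its aluminium block, 30 mm above the worktop, 140 mm from the pivot; hole 21.8 x 21.8 mm, 14 mm deep, sides along and square to the radius from the pivot (turned by -(t - 0.5) rad against the tester); block 30 x 32 mm
- hole2 (a point): centre of the mouth of square hole 2 (t = 0.67 rad) in its aluminium block, 30 mm above the worktop, 140 mm from the pivot; hole 21.8 x 21.8 mm, 14 mm deep, sides along and square to the radius from the pivot (turned by -(t - 0.5) rad against the tester); block 30 x 32 mm
- hole3 (a point): centre of the mouth of square hole 3 (t = 0.93 rad) in its aluminium block, 30 mm above the worktop, 140 mm from the pivot; hole 21.8 x 21.8 mm, 14 mm deep, sides along and square to the radius from the pivot (turned by -(t - 0.5) rad against the tester); block 30 x 32 mm
- plug: loose steel square plug standing upright on the worktop to the left of the tester; 58 mm high, its shank 20 x 20 mm and 30 mm long with a slightly narrower foot (18.5 mm, 3 mm high), above it a black grip 26 x 26 mm, z = 30 to 58 mm; origin: centre of its underside, z up; 70 g; sides along its x and y
- phone: phone lying right of the tester, 149 x 73 x 8 mm; leave alone
- mouse: computer mouse behind the tester, 104 x 60 x 36 mm; leave alone
- power_bank: black power bank behind the tester, 68 x 128 x 23 mm; leave alone
Mind the look-alikes: they are no part of the job. What is shaped like the plug but blue or yellow is not meant.

How it is judged:
By the outcome, as a careful person would: the job done as asked, in the order asked, and still so for the second after the job is handed in, with the robot touching nothing.
It also fails if it takes over 58 s, if anything falls off the work surface, if the arm or the gripper's body presses on something with over 40 N, if the wrist force passes 120 N, or if a joint passes its speed limit or range.

ROBOT

A 7-joint arm with a two-finger parallel gripper is mounted at the origin on a cart in front of the work surface, level with it; the furniture and walls round the work are solid. World frame = base frame: x ahead of the robot, y to its left, z up, the work surface at z = 0. Lengths are in m, angles in rad, forces in N, time in s.
With the tool pointing down it reaches from about 0.4 to 0.85 m from the base axis. Payload 10.4 kg.
Tool frame: the origin (TCP) lies on the front face of the gripper's body, between the roots of the fingers; the fingertips stand 73 mm ahead of it and the grasp point (between the pads) lies 54 mm ahead of it; z points along the fingers, y is the line along which they close (so a half turn about z gives the same grasp; the last joint's range is limited). The gripper opens to 85 mm and grips with 20 to 120 N. Pads are 22 mm wide; open, the fingers measure 114 mm over their backs; the gripper's body (76 mm by 85 mm) begins 54 mm behind the grasp point. The pads swing forward as they close: fully open they stand 13 mm farther back than shut.
Start: joints at [-1.156, 0.332, -0.065, 1.46, 0.022, 1.35, -0.088], TCP at [0.265, 0.566, 0.304] pointing down, gripper open.
Joint ranges: [-2.6, 2.6], [-0.5, 2.12], [-1.47, 1.34], [0.16, 2.42], [-1.27, 4.41], [0.06, 2.06], [-2.6, 2.6]. Speed limits (rad/s): [2.22, 2.22, 2.79, 2.79, 3.14, 3.14, 3.14].

INTERFACE

Orientations are given as a unit quaternion [x, y, z, w].
In Python, from workcell import manip gives the robot as it stands.
- The arm moves only by the shell command python3 -m jog 'ROWS' [FORCE]. ROWS is JSON, a list of rows, each an object with "grip": the gripper command: -1 is fully open, 1 is shut, values between are in proportion; "slide": the shift along the tool's x, y, z in cm, a list of three; "yaw": the turn about the tool's z in rad. A call has 1 to 8 rows; each row shifts and turns the commanded pose from where the row before left it, along the tool's axes as they then stand; what a row does not reach is not made up. A row lasts 1/10 s, in which the tool goes at most 50 mm and 8.59 degrees, less where a joint would pass 70% of its speed; a pose out of reach is approached as far as the arm can. A call with a gripper value outside its range is refused whole. The fingers move at their own pace and stop on an object; FORCE is the grip in N (left out, the last holds). Time passes only in rows, so rows that do not move let the fingers close. It gives the time, the measured TCP pose, the force, the opening and the grip force at its end, in the units of the state.
- manip.get_obs(): the state, without advancing time (a new reading comes with each control period).
- manip.camera(name): name is "side" or "top" or "wrist"; returns the picture (384x512x3 uint8, blue, green, red); there is no depth.
- manip.calibration(name): a dict with "vfov" (degrees; the focal length in pixels is half the picture's height over the tangent of half this angle, whatever the lens; pixels are square), "cx", "cy" (the principal point, pixels), "camera_from_world" (4x4, takes a point from world to camera coordinates). Camera axes: x right, y down, z forward; pixel columns grow to the right and rows downward; lengths in m; the calibration is good to about 2 mm. A picture is of the moment at which its call begins: read the wrist's pose just before it. calibration takes no time and is no camera call; for the wrist camera it gives the pose at the moment of the call.
- manip.hand_in(): hands the job in; it is judged then, once.
Trained networks look in the newest picture that a camera, given by its name, has taken for a name from the list of things; names that differ only in an ending like _2 or _b are one class to them, and where a whole thing is asked for, a point or a joint stands for the part that bears it (a point fixed in the world has none). Each returns a list of dicts, best first, with "conf" (0 to 1); they miss things now and then, are a little off and sometimes report something else, mostly with a low value. They report only what shows in the picture. A call takes as long as a camera call. They do not tell look-alikes from the thing itself.
- manip.masks_of(thing, camera): "region" (384x512 bool, what is visible of it) and "centre" ([column, row] in pixels, amid what is visible of it).
The state is a dict: "clock": time; "joint_pos": joint angles; "joint_velocities": joint speeds; "tau": joint torques, N m; "position": TCP position; "ee_rot": TCP orientation; "ft_force": force on the tool from outside, world axes, zero at the start; "torque": the same for the moment, N m; "grip_width": opening from 0.0 (shut) to 1.0 (fully open); "grasp_force": force on a finger pad.
Only numpy, scipy, OpenCV 4.12 (cv2) and the standard library are available. Lean on these libraries where they do the work, as an engineer would, in place of code of your own. Each camera call takes 0.05 s, during which the arm holds its last target. There are 200 camera calls.

## Working session

There is one attempt and no reset: what is moved stays moved. The work goes in short steps, Python scripts to look and compute and a shell command to move; the robot and the scene stay as the last step left them, time stands still between calls to the robot, and variables do not carry over. Pictures are saved under pics/ and viewed, at most 10 in all, crops included, and the job is handed in when it is done.

```bash
mkdir -p pics; cat > h.py <<'E'
import numpy as np,cv2,json
from workcell import manip
from scipy.spatial.transform import Rotation as R
def cal(n):
    c=manip.calibration(n);f=192/np.tan(np.radians(c['vfov'])/2)
    return f,c['cx'],c['cy'],np.array(c['camera_from_world'])
def ray(n,uv,z,C=None):
    f,cx,cy,T=C or cal(n);d=np.array([(uv[0]-cx)/f,(uv[1]-cy)/f,1])
    Rm=T[:3,:3];o=-Rm.T@T[:3,3];d=Rm.T@d
    return o+d*(z-o[2])/d[2]
def proj(n,P,C=None):
    f,cx,cy,T=C or cal(n);P=np.atleast_2d(P);q=P@T[:3,:3].T+T[:3,3]
    return np.c_[f*q[:,0]/q[:,2]+cx,f*q[:,1]/q[:,2]+cy]
E
python3 - <<'E'
from h import *
o=manip.get_obs();print(o)
for n in ['top','side','wrist']:
    im=manip.camera(n);cv2.imwrite(f'pics/{n}0.png',im);C=cal(n);print(n,C[0],C[1:3],np.linalg.inv(C[3])[:3].round(3).tolist())
    for t in ['tester','roller','hole0','hole1','hole2','hole3','plug','pointer','tension_arm']:
        for r in manip.masks_of(t,n)[:3]:
            print(n,t,round(r['conf'],2),np.round(r['centre'],1),ray(n,r['centre'],.03,C).round(3),r['region'].sum())
a=[cv2.imread(f'pics/{n}0.png') for n in ['top','side']]
E
```

```text
{'clock': 0.0, 'joint_pos': array([-1.15565881,  0.33286024, -0.06470993,  1.46091892,  0.02157913,
        1.34989548, -0.08847212]), 'joint_velocities': array([ 0.00113377, -0.00064711, -0.0008242 ,  0.0025265 ,  0.0004091 ,
        0.00067478,  0.00141339]), 'tau': array([ 1.33232936e-05, -6.25452518e+01,  4.90162591e-02, -3.91595900e+01,
        1.61348982e-02,  1.00282294e-02,  4.31216151e-06]), 'position': array([0.26481009, 0.56583609, 0.30313384]), 'ee_rot': array([ 2.17099491e-01,  9.76149235e-01, -6.81275346e-04, -1.30934762e-04]), 'ft_force': array([-0.13875532,  0.11144414,  0.78784961]), 'torque': array([-0.03145078,  0.01067581, -0.04175501]), 'grasp_force': 0.0, 'grip_width': 1.0002967996017986}
top 488.4159518271882 (261.6052821429066, 193.08525902612564) [[-0.005, -0.986, 0.166, 0.412], [-1.0, 0.006, 0.006, 0.231], [-0.007, -0.166, -0.986, 1.332]]
top tester 0.97 [257.6 218.8] [0.562 0.25  0.03 ] 4591
top tester 0.62 [375.7 253.3] [ 0.469 -0.062  0.03 ] 1507
top roller 0.66 [322.4 146.7] [0.76  0.071 0.03 ] 718
top roller 0.6 [269.6 208.3] [0.59  0.217 0.03 ] 191
top
[... 1048 characters left out ...]
.83 [276.4 208.6] [0.551 0.281 0.03 ] 2936
side hole1 0.83 [276.4 208.6] [0.551 0.281 0.03 ] 2936
side hole2 0.83 [276.4 208.6] [0.551 0.281 0.03 ] 2936
side hole3 0.83 [276.4 208.6] [0.551 0.281 0.03 ] 2936
side plug 0.91 [249.4 234.5] [0.574 0.408 0.03 ] 380
side plug 0.74 [321.8 177.8] [0.478 0.067 0.03 ] 181
side plug 0.67 [284.8 249.8] [0.49  0.438 0.03 ] 360
side tension_arm 0.87 [269.9 198.8] [0.581 0.237 0.03 ] 287
side tension_arm 0.43 [331.2 168.1] [ 0.463 -0.014  0.03 ] 338
wrist 320.52333975288377 (258.28918074356477, 195.6160745501447) [[0.426, 0.872, 0.241, 0.205], [0.905, -0.41, -0.114, 0.594], [-0.0, 0.267, -0.964, 0.374]]
wrist plug 0.73 [318.7 322.2] [0.471 0.552 0.03 ] 953
```

View pics/top0.png

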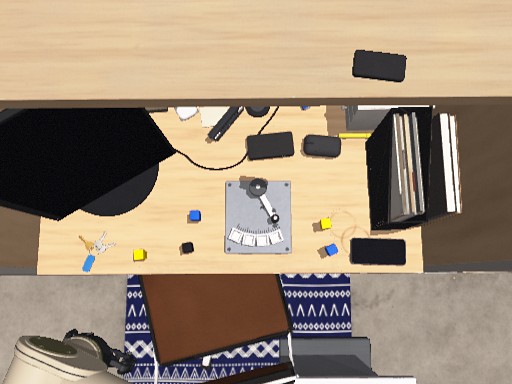

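View pics/side0.png

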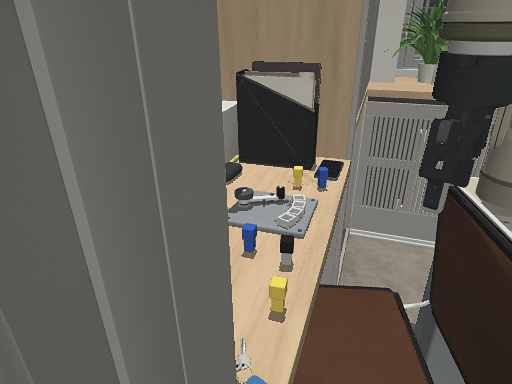

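The top picture shows the tester (226–291, 181–253), with its arm pointing down-right to the roller at (275,218). The black plug stands at (187,248). In the side picture the black plug is at (287,250), and the blue and yellow ones are look-alikes. Next I move the wrist camera over the tester.

```bash
python3 -m jog '[{"grip":1,"slide":[-4.5,-1.9,0],"yaw":0},{"grip":1,"slide":[-4.5,-1.9,0],"yaw":0},{"grip":1,"slide":[-4.5,-1.9,0],"yaw":0},{"grip":1,"slide":[-4.5,-1.9,0],"yaw":0},{"grip":1,"slide":[-4.5,-1.9,0],"yaw":0},{"grip":1,"slide":[-4.5,-1.9,0],"yaw":0},{"grip":1,"slide":[-4.5,-1.9,0],"yaw":0},{"grip":1,"slide":[-4.5,-1.9,0],"yaw":0}]' 40
python3 -m jog '[{"grip":1,"slide":[0,0,0],"yaw":0.14},{"grip":1,"slide":[0,0,0],"yaw":0.14},{"grip":1,"slide":[0,0,0],"yaw":0.14},{"grip":1,"slide":[0,0,0],"yaw":0.14},{"grip":1,"slide":[0,0,0],"yaw":0.1},{"grip":1,"slide":[0,0,0],"yaw":0}]'
python3 - <<'E'
from h import *
o=manip.get_obs();print(o['position'],o['ee_rot'],o['ft_force'],o['clock'])
im=manip.camera('wrist');np.save('w1.npy',im);C=cal('wrist')
import pickle;pickle.dump(C,open('w1.pkl','wb'))
cv2.imwrite('pics/w1.png',cv2.resize(im,(800,600),interpolation=cv2.INTER_CUBIC))
for t in ['tester','roller','tension_arm','pointer','plug']:
    for r in manip.masks_of(t,'wrist')[:2]: print(t,round(r['conf'],2),np.round(r['centre'],1),ray('wrist',r['centre'],.03,C).round(4),r['region'].sum())
E
```

```text
clock: 2.3
position: [0.5276, 0.2741, 0.3042]
ee_rot: [0.217, 0.976, 0.0, 0.0]
ft_force: [0.8, 1.3, -0.2]
grip_width: -0.004
grasp_force: 0.0
clock: 2.9
position: [0.5265, 0.2758, 0.3039]
ee_rot: [0.522, 0.853, 0.0, -0.0]
ft_force: [0.7, -0.5, -0.2]
grip_width: -0.001
grasp_force: 0.0
[0.52651899 0.27584857 0.30391887] [ 5.22365315e-01  8.52721805e-01  2.41247007e-05 -2.00059892e-06] [ 0.68297259 -0.46342144 -0.23522581] 2.9
roller 0.87 [297.6 235.9] [0.6022 0.2284 0.03  ] 705
tension_arm 0.6 [297.4 235.7] [0.6018 0.2285 0.03  ] 710
pointer 0.63 [272.8 228.5] [0.5725 0.2234 0.03  ] 239
plug 0.94 [296.4  13.4] [0.4895 0.4291 0.03  ] 777
plug 0.93 [366.5  65.6] [0.5746 0.4201 0.03  ] 1166
```

View pics/w1.png

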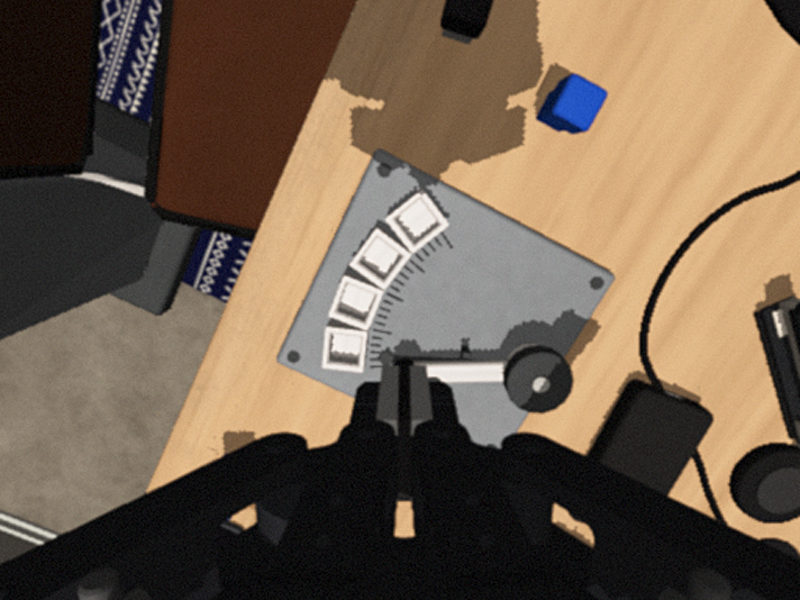

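The wrist view is clear. Hole blocks are at (346,348), (357,300), (380,256) and (418,220), the drum at (538,378), and the plate corners at (278,360), (378,152) and (613,275). I'll fit the tester's pose from these.

```bash
cat >> h.py <<'E'
def tp(r,t,z): return [75-r*np.cos(t-.5),r*np.sin(t-.5),z]
def tw(P,p):
    P=np.atleast_2d(P)/1000.;c,s=np.cos(p[2]),np.sin(p[2])
    return np.c_[p[0]+c*P[:,0]-s*P[:,1],p[1]+s*P[:,0]+c*P[:,1],P[:,2]]
E
python3 - <<'E'
from h import *
import pickle
from scipy.optimize import least_squares
C=pickle.load(open('w1.pkl','rb'))
uv=np.array([[346,348],[357,300],[380,256],[418,220],[538,378],[278,360],[378,152],[613,275]])/1.5625
M=np.array([tp(140,.15+.26*i,30) for i in range(4)]+[[75,0,53],[-100,-90,12],[-100,90,12],[100,90,12]])
f=lambda p:(proj('w',tw(M,p),C)-uv).ravel()
s=least_squares(f,[.56,.24,0],loss='soft_l1')
print(s.x,f(s.x).reshape(-1,2).round(1).tolist())
p=s.x;np.save('tester.npy',p)
# cross-check with top
Ct=cal('top');print(proj('top',tw([[-100,-90,12],[-100,90,12],[100,90,12],[100,-90,12]],p),Ct).round(1).tolist())
print('roller',tw(tp(95,0,40),p),'push angle',np.degrees(p[2]+.5)+90)
Rm=R.from_quat(manip.get_obs()['ee_rot']).as_matrix();print(Rm.round(3))
E
```

```text
[ 0.57279538  0.25056471 -0.00433033] [[-0.8, -0.3], [-0.5, 0.7], [0.6, 0.7], [-0.0, -0.3], [2.4, 3.4], [-3.1, 0.3], [-0.4, -5.5], [4.5, -0.3]]
[[290.8, 252.6], [223.8, 252.6], [224.7, 179.6], [290.0, 179.5]]
roller [[0.56422789 0.20505596 0.04      ]] push angle 118.3997803829931
[[-0.457  0.89   0.   ]
 [ 0.89   0.457  0.   ]
 [ 0.     0.    -1.   ]]
```

```bash
python3 - <<'E'
from h import *
im=manip.camera('top');cv2.imwrite('pics/t1.png',cv2.resize(cv2.imread('pics/top0.png')[175:260,220:300],None,fx=7,fy=7,interpolation=cv2.INTER_CUBIC))
E
```

```text
(no output)
```

View pics/t1.png

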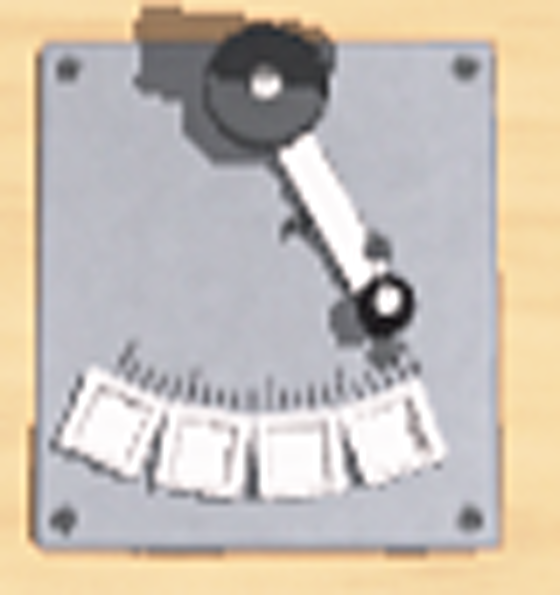

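The stop post sits about 20 mm inboard of the roller on its -y side. I'll bias the fingers outward by 8 mm and come down on the -y side of the roller.

```bash
python3 -m jog '[{"grip":1,"slide":[-3.9,-0.2,0],"yaw":-0.02},{"grip":1,"slide":[-3.9,-0.2,0],"yaw":0},{"grip":1,"slide":[-3.9,-0.2,0],"yaw":0},{"grip":1,"slide":[0,0,4.5],"yaw":0},{"grip":1,"slide":[0,0,4.5],"yaw":0},{"grip":1,"slide":[0,0,4.5],"yaw":0},{"grip":1,"slide":[0,0,3.5],"yaw":0},{"grip":1,"slide":[0,0,0],"yaw":0}]'
python3 -m jog '[{"grip":1,"slide":[0,0,2],"yaw":0},{"grip":1,"slide":[0,0,0],"yaw":0},{"grip":1,"slide":[0,0,0],"yaw":0}]'
python3 - <<'E'
from h import *
p=np.load('tester.npy');o=manip.get_obs();print(o['position'],o['ft_force'],R.from_quat(o['ee_rot']).as_matrix()[:,0])
im=manip.camera('wrist');cv2.imwrite('pics/w2.png',im)
q=o['position']-tw(tp(95,0,40),p)[0];u=np.array([-.476,.88]);e=np.array([-.88,-.476]);print(q[:2]@u,q[:2]@e)
E
```

```text
clock: 4.05
position: [0.5732, 0.1687, 0.1291]
ee_rot: [0.513, 0.858, -0.003, -0.003]
ft_force: [-0.1, 0.4, 0.4]
grip_width: 0.004
grasp_force: 0.0
clock: 4.35
position: [0.5766, 0.1698, 0.1157]
ee_rot: [0.513, 0.858, 0.001, 0.0]
ft_force: [-0.3, 0.2, -0.2]
grip_width: -0.0
grasp_force: 0.0
[0.57664387 0.16976049 0.11572481] [-0.34336031  0.15973499 -0.1566837 ] [-4.73395987e-01  8.80849723e-01 -6.64713248e-05]
-0.036970019336822244 0.005874580910936829
```

View pics/w2.png

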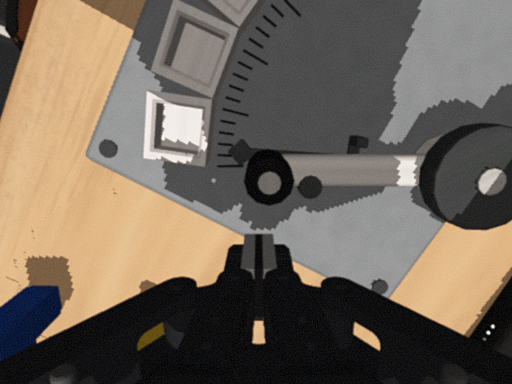

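The fingertips (259,240) are just below the roller (269,178) and clear of the post (310,187). I lower a bit, centre them, and approach gently.

```bash
python3 -m jog '[{"grip":1,"slide":[0.0,0.5,0.7],"yaw":0},{"grip":1,"slide":[0.4,0,0],"yaw":0},{"grip":1,"slide":[0.4,0,0],"yaw":0},{"grip":1,"slide":[0,0,0],"yaw":0},{"grip":1,"slide":[0,0,0],"yaw":0}]'
for i in 1; do python3 -m jog '[{"grip":1,"slide":[0.3,0,0],"yaw":0},{"grip":1,"slide":[0.0,0,0],"yaw":0}]'; done
python3 -m jog '[{"grip":1,"slide":[0.2,0,0],"yaw":0},{"grip":1,"slide":[0.0,0,0],"yaw":0}]'
python3 -m jog '[{"grip":1,"slide":[0.2,0,0],"yaw":0},{"grip":1,"slide":[0.0,0,0],"yaw":0}]'
```

```text
clock: 4.9
position: [0.5765, 0.1793, 0.1071]
ee_rot: [0.513, 0.858, 0.0, 0.0]
ft_force: [0.0, -0.9, 0.1]
grip_width: -0.001
grasp_force: 0.0
clock: 5.1
position: [0.575, 0.182, 0.1069]
ee_rot: [0.513, 0.858, 0.0, -0.0]
ft_force: [0.4, -0.3, 0.3]
grip_width: -0.002
grasp_force: 0.0
clock: 5.3
position: [0.574, 0.1837, 0.1069]
ee_rot: [0.513, 0.858, 0.0, -0.0]
ft_force: [0.7, -0.3, -0.1]
grip_width: -0.005
grasp_force: 0.0
clock: 5.5
position: [0.5733, 0.1849, 0.107]
ee_rot: [0.513, 0.858, -0.0, 0.0]
ft_force: [1.2, -1.9, 0.2]
grip_width: 0.002
grasp_force: 1.1
```

```bash
cat > f.py <<'E'
from h import *
p=np.load('tester.npy');o=manip.get_obs();x=R.from_quat(o['ee_rot']).as_matrix()[:,0];pv=tw([75,0,0],p)[0]
q=o['position']-pv;a=np.arctan2(q[1],q[0]);t=.5+p[2]-(a-np.pi)%(2*np.pi)+np.arctan2(22,95)
print('F',-x@o['ft_force'],'Fxy',np.hypot(*o['ft_force'][:2]),'yaw t',.5+p[2]+np.pi/2-np.arctan2(x[1],x[0]),'pos t',t,'rad',np.hypot(*q[:2]),o['clock'])
E
python3 f.py
for k in 1; do python3 -m jog '[{"grip":1,"slide":[0.2,0,0],"yaw":0},{"grip":1,"slide":[0,0,0],"yaw":0}]' >/dev/null; done; python3 f.py
python3 -m jog '[{"grip":1,"slide":[0.2,0,0],"yaw":0},{"grip":1,"slide":[0,0,0],"yaw":0}]' >/dev/null; python3 f.py
```

```text
F 2.2196044291008246 Fxy 2.229129442293419 yaw t 0.00279331472492661 pos t 0.0030641641991706603 rad 0.09906253106915824 5.5
F 2.744169337456761 Fxy 3.3077312544025177 yaw t 0.0029166554118100763 pos t 0.023549686232086087 rad 0.09878259696826859 5.7
F 1.5174017565065987 Fxy 2.8782372202091913 yaw t 0.0026905140255193416 pos t 0.045976156822923775 rad 0.09838402248401001 5.9
```

```bash
python3 -m jog '[{"grip":1,"slide":[0.38,-0.09,0],"yaw":0.06},{"grip":1,"slide":[0.38,-0.09,0],"yaw":0.06},{"grip":1,"slide":[0.38,-0.09,0],"yaw":0.05},{"grip":1,"slide":[0,0,0],"yaw":0}]' >/dev/null; python3 f.py
python3 -m jog '[{"grip":1,"slide":[0.38,-0.09,0],"yaw":0.04},{"grip":1,"slide":[0.38,-0.09,0],"yaw":0.04},{"grip":1,"slide":[0.38,-0.09,0],"yaw":0.04},{"grip":1,"slide":[0,0,0],"yaw":0}]' >/dev/null; python3 f.py
python3 -m jog '[{"grip":1,"slide":[0.38,-0.09,0],"yaw":0.04},{"grip":1,"slide":[0.38,-0.09,0],"yaw":0.04},{"grip":1,"slide":[0,0,0],"yaw":0}]' >/dev/null; python3 f.py
```

```text
F 4.814859974554066 Fxy 5.088416240913067 yaw t 0.1732861923543212 pos t 0.16598542703241903 rad 0.09891813236022051 6.3
F 4.411522608642651 Fxy 4.411643658557461 yaw t 0.2924720518360624 pos t 0.2799712383696702 rad 0.0989858181756455 6.7
F 6.423221346825073 Fxy 6.422687287071036 yaw t 0.3726954775112712 pos t 0.35565670362122126 rad 0.09903505305595942 7.0
```

```bash
python3 -m jog '[{"grip":1,"slide":[0.38,-0.09,0],"yaw":0.03},{"grip":1,"slide":[0.38,-0.09,0],"yaw":0.03},{"grip":1,"slide":[0,0,0],"yaw":0}]' >/dev/null; python3 f.py
python3 -m jog '[{"grip":1,"slide":[0.38,-0.09,0],"yaw":0.04},{"grip":1,"slide":[0,0,0],"yaw":0}]' >/dev/null; python3 f.py
python3 -m jog '[{"grip":1,"slide":[0,0,0],"yaw":0}]' >/dev/null; python3 f.py
python3 -m jog '[{"grip":1,"slide":[0.3,-0.07,0],"yaw":0.03},{"grip":1,"slide":[0,0,0],"yaw":0}]' >/dev/null; python3 f.py
python3 -m jog '[{"grip":1,"slide":[0,0,0],"yaw":0}]' >/dev/null; python3 f.py
```

```text
F 6.072523267409257 Fxy 6.239004721581301 yaw t 0.43266614486492694 pos t 0.4310112900619225 rad 0.09891897073302076 7.3
F 6.967497009043786 Fxy 7.293895894669722 yaw t 0.47323585783601985 pos t 0.4676045697841855 rad 0.09895310231938659 7.5
F 6.607041490575826 Fxy 7.2103326901755365 yaw t 0.4721753632772747 pos t 0.46477740981606686 rad 0.09896090994135433 7.6
F 6.893440257510773 Fxy 7.473827075793899 yaw t 0.5031643921438889 pos t 0.4962554664386454 rad 0.09897157665883746 7.8
F 7.650320423913177 Fxy 8.12944604485643 yaw t 0.5023915274875002 pos t 0.49382524821220364 rad 0.09898057608149592 7.9
```

```bash
python3 -m jog '[{"grip":1,"slide":[0.4,-0.1,0],"yaw":0.04},{"grip":1,"slide":[0.4,-0.1,0],"yaw":0.04},{"grip":1,"slide":[0.2,-0.05,0],"yaw":0.02},{"grip":1,"slide":[0,0,0],"yaw":0}]' >/dev/null; python3 f.py
for i in 1 2; do python3 -m jog '[{"grip":1,"slide":[0,0,0],"yaw":0}]' >/dev/null; python3 f.py; done
python3 -m jog '[{"grip":1,"slide":[0.4,-0.1,0],"yaw":0.04},{"grip":1,"slide":[0.2,-0.05,0],"yaw":0.02},{"grip":1,"slide":[0,0,0],"yaw":0}]' >/dev/null; python3 f.py
for i in 1 2 3; do python3 -m jog '[{"grip":1,"slide":[0,0,0],"yaw":0}]' >/dev/null; python3 f.py; done
```

```text
F 7.156106644924369 Fxy 8.647528807381374 yaw t 0.6033517470684511 pos t 0.5948642266469519 rad 0.09902414386006839 8.3
F 8.37398372771115 Fxy 9.504950545365071 yaw t 0.6028890386068622 pos t 0.592260410038518 rad 0.09904691056627586 8.4
F 8.751893783348029 Fxy 10.162387088318395 yaw t 0.6029551406823686 pos t 0.5915891018264927 rad 0.09903811430263114 8.5
F 8.848957651900871 Fxy 10.10634617274683 yaw t 0.6636986297520755 pos t 0.6531556663450144 rad 0.09905061995671374 8.8
F 9.209267695153178 Fxy 11.150414090831989 yaw t 0.6631814340658178 pos t 0.6513802506348554 rad 0.09906686193955985 8.9
F 7.930323219232856 Fxy 9.864923851222988 yaw t 0.6632582185394309 pos t 0.6509704811948465 rad 0.09906746107033043 9.0
F 8.790452983689708 Fxy 10.461623587994644 yaw t 0.6632648024279484 pos t 0.6504449824311151 rad 0.09907510395903653 9.1
```

```bash
cat >> f.py <<'E'
print('tool F',(R.from_quat(o['ee_rot']).as_matrix().T@o['ft_force']).round(2))
E
python3 f.py; python3 -m jog '[{"grip":1,"slide":[0.1,-0.15,0],"yaw":0.01},{"grip":1,"slide":[0,0,0],"yaw":0}]' >/dev/null; python3 f.py
for i in 1 2; do python3 -m jog '[{"grip":1,"slide":[0,0,0],"yaw":0}]' >/dev/null; python3 f.py; done
```

```text
F 8.790452983689708 Fxy 10.461623587994644 yaw t 0.6632648024279484 pos t 0.6504449824311151 rad 0.09907510395903653 9.1
tool F [-8.79  5.67  0.9 ]
F 9.364308762922017 Fxy 11.337018483001033 yaw t 0.6737643125236681 pos t 0.6634454604314894 rad 0.10012498371488825 9.3
tool F [-9.36  6.39  0.76]
F 8.139694620912042 Fxy 9.825000876915661 yaw t 0.6733907083598216 pos t 0.6633007869598868 rad 0.10010871380875971 9.4
tool F [-8.14  5.5   0.06]
F 9.810819921457021 Fxy 11.892530976729725 yaw t 0.6734719958466051 pos t 0.6627417184422846 rad 0.10010451712977818 9.5
tool F [-9.81  6.73 -0.88]
```

```bash
python3 -m jog '[{"grip":1,"slide":[0,0.2,0],"yaw":0},{"grip":1,"slide":[0,0,0],"yaw":0}]' >/dev/null; python3 f.py
python3 -m jog '[{"grip":1,"slide":[0,0.1,0],"yaw":0},{"grip":1,"slide":[0,0,0],"yaw":0}]' >/dev/null; python3 f.py;python3 -m jog '[{"grip":1,"slide":[0,0,0],"yaw":0}]' >/dev/null; python3 f.py
```

```text
F 10.52607852465548 Fxy 10.561885977922602 yaw t 0.6726886088366655 pos t 0.6629422568694447 rad 0.09951318595880287 9.7
tool F [-10.53  -1.02  -4.95]
F 9.262872073194615 Fxy 10.23298759161241 yaw t 0.6722469493743768 pos t 0.6630523716899395 rad 0.09915790603434473 9.9
tool F [-9.26 -4.4  -5.83]
F 10.78228156831921 Fxy 11.04549765828894 yaw t 0.6722474308503983 pos t 0.6629145327752946 rad 0.09918975064508694 10.0
tool F [-10.78  -2.49  -6.09]
```

```bash
python3 -m jog '[{"grip":1,"slide":[0,-0.1,-0.1],"yaw":0},{"grip":1,"slide":[0,0,0],"yaw":0}]'; python3 f.py;python3 -m jog '[{"grip":1,"slide":[0,0,0],"yaw":0}]' >/dev/null; python3 f.py; python3 - <<'E'
from h import *
im=manip.camera('wrist');cv2.imwrite('pics/w3.png',im)
E
```

```text
clock: 10.2
position: [0.5483, 0.2439, 0.1071]
ee_rot: [0.767, 0.642, -0.002, 0.001]
ft_force: [0.4, -9.3, -1.4]
grip_width: 0.005
grasp_force: 4.7
F 9.071511120890609 Fxy 9.298259278001039 yaw t 0.672782768408065 pos t 0.6597351778265723 rad 0.09968291667980547 10.2
tool F [-9.07  2.02  1.47]
F 9.910101518361422 Fxy 10.097344449881753 yaw t 0.6728255995162136 pos t 0.6599668555994949 rad 0.09966827144345454 10.3
tool F [-9.91  1.92  0.91]
```

View pics/w3.png

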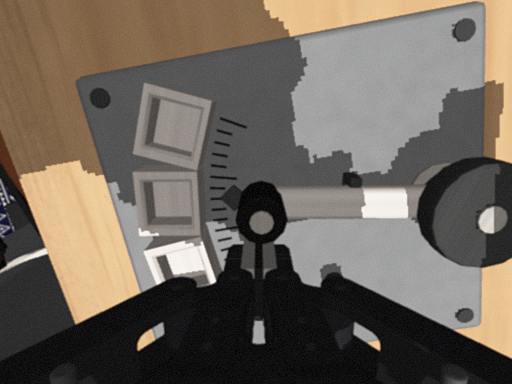

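The view shows the fingers centred on the roller (261,222), with the pointer head (232,197) ahead of them and untouched. One small push more, then I hold and sample the force.

```bash
python3 -m jog '[{"grip":1,"slide":[0.2,0,0],"yaw":0.02},{"grip":1,"slide":[0.2,0.03,0],"yaw":0.02},{"grip":1,"slide":[0,0,0],"yaw":0}]' >/dev/null; python3 f.py
for i in 1 2 3 4 ; do python3 -m jog '[{"grip":1,"slide":[0,0,0],"yaw":0}]' >/dev/null; python3 f.py; done
```

```text
F 10.298705891366447 Fxy 10.604277763909513 yaw t 0.7127986395571917 pos t 0.7033183511881187 rad 0.09931474540200594 10.65
tool F [-10.3   -2.56  -1.76]
F 10.475036746280884 Fxy 10.734551918185955 yaw t 0.7121450634204689 pos t 0.7022208411973521 rad 0.09936586580407979 10.75
tool F [-10.48  -2.38  -1.87]
F 9.825312927200187 Fxy 10.504575260339683 yaw t 0.7122373143668723 pos t 0.7016948336330413 rad 0.09933697603494557 10.85
tool F [-9.83 -3.73 -1.13]
F 10.878635805158735 Fxy 11.267759506392327 yaw t 0.7121745238392274 pos t 0.701838896013596 rad 0.0993387725174303 10.95
tool F [-10.88  -2.96  -1.33]
F 10.275627306440553 Fxy 10.39010551071079 yaw t 0.7121492359099553 pos t 0.7019687606283325 rad 0.09935268954749717 11.05
tool F [-10.28  -1.6   -2.13]
```

```bash
python3 -m jog '[{"grip":1,"slide":[0,0,0],"yaw":0},{"grip":1,"slide":[0,0,0],"yaw":0},{"grip":1,"slide":[0,0,0],"yaw":0},{"grip":1,"slide":[0,0,0],"yaw":0},{"grip":1,"slide":[0,0,0],"yaw":0},{"grip":1,"slide":[0,0,0],"yaw":0},{"grip":1,"slide":[0,0,0],"yaw":0},{"grip":1,"slide":[0,0,0],"yaw":0}]' >/dev/null; python3 f.py
python3 -m jog '[{"grip":1,"slide":[-0.95,0.27,0],"yaw":-0.1},{"grip":1,"slide":[-0.95,0.27,0],"yaw":-0.1},{"grip":1,"slide":[-0.95,0.27,0],"yaw":-0.1},{"grip":1,"slide":[-0.95,0.27,0],"yaw":-0.1},{"grip":1,"slide":[-0.95,0.27,0],"yaw":-0.1},{"grip":1,"slide":[-0.95,0.27,0],"yaw":-0.1},{"grip":1,"slide":[-0.95,0.27,0],"yaw":-0.1}]'; python3 f.py
```

```text
F 9.202859504228215 Fxy 9.475353231905668 yaw t 0.7123030987857639 pos t 0.7013334529800195 rad 0.09932994653341458 11.85
tool F [-9.2  -2.28 -1.2 ]
clock: 12.55
position: [0.5733, 0.1866, 0.1077]
ee_rot: [0.515, 0.857, 0.0, -0.0]
ft_force: [-0.4, -0.8, -0.5]
grip_width: -0.002
grasp_force: 0.4
F 0.553630105940968 Fxy 0.919094929811839 yaw t 0.006741083993340169 pos t 0.016476841460826952 rad 0.09794917449125315 12.55
tool F [-0.55 -0.73  0.48]
```

```bash
python3 -m jog '[{"grip":1,"slide":[-1.5,0,0],"yaw":0},{"grip":1,"slide":[-0.5,0,-3],"yaw":0},{"grip":1,"slide":[0,0,-4.8],"yaw":0},{"grip":-0.4,"slide":[0,0,-4.8],"yaw":0},{"grip":-0.4,"slide":[3,0,-3.5],"yaw":0},{"grip":-0.4,"slide":[4.5,0,-2],"yaw":0},{"grip":-0.4,"slide":[4.5,0,-1.5],"yaw":0},{"grip":-0.4,"slide":[2,0,0],"yaw":0}]' 
python3 - <<'E'
from h import *
import pickle
o=manip.get_obs();print(o['position'],o['grip_width'])
im=manip.camera('wrist');C=cal('wrist');pickle.dump(C,open('w4.pkl','wb'))
cv2.imwrite('pics/w4.png',cv2.resize(im,(800,600),interpolation=cv2.INTER_CUBIC))
for t in ['roller','pointer','plug']:
    for r in manip.masks_of(t,'wrist')[:2]: print(t,round(r['conf'],2),np.round(r['centre'],1),ray('wrist',r['centre'],.03,C).round(4))
E
```

```text
clock: 13.35
position: [0.5158, 0.2982, 0.3067]
ee_rot: [0.516, 0.857, 0.003, -0.0]
ft_force: [0.2, 0.4, -0.9]
grip_width: 0.704
grasp_force: 0.0
[0.5157773  0.29816223 0.30669887] 0.7038344301722155
roller 0.64 [275.3 257.8] [0.5817 0.218  0.03  ]
pointer 0.74 [296.9 219.9] [0.5807 0.2711 0.03  ]
plug 0.81 [197.2 329.7] [0.5423 0.085  0.03  ]
plug 0.79 [298.1  35.3] [0.4865 0.4385 0.03  ]
```

View pics/w4.png

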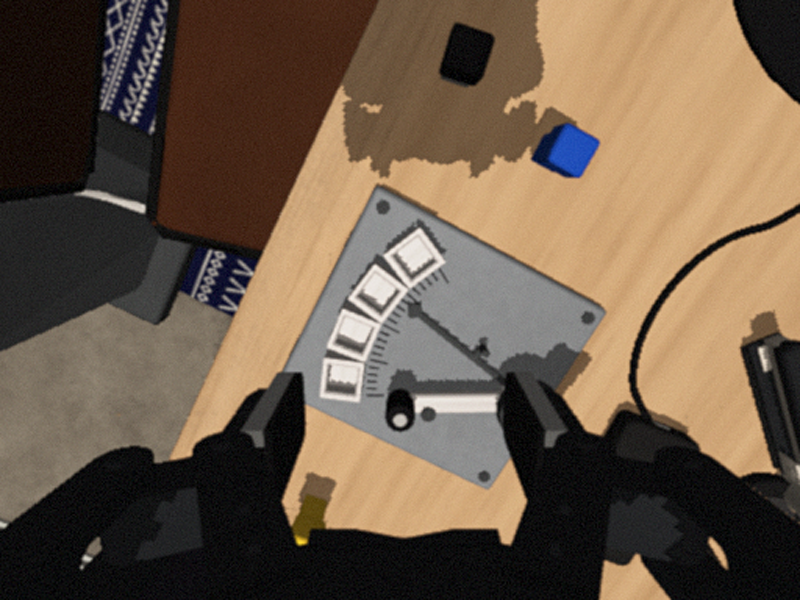

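The arm is back on its stop: roller at (400,410) beside the post at (428,414). The pointer stands at (412,308), aimed at the third block, hole 2 at (380,291). The black plug is at (467,53).

```bash
python3 - <<'E'
from h import *
import pickle
C=pickle.load(open('w4.pkl','rb'));p=np.load('tester.npy')
h=ray('w',np.array([412,308])/1.5625,.016,C);g=ray('w',np.array([480,360])/1.5625,.016,C);pv=tw([75,0,16],p)[0]
for a,b in ((h,pv),(h,g)):
    d=a-b;print('t',.5+p[2]-((np.arctan2(d[1],d[0])-np.pi+np.pi)%(2*np.pi)-np.pi))
q=np.array([ray('w',np.array(c)/1.5625,.058,C) for c in [(455,24),(494,36),(482,83),(442,73)]])
print(q.round(4),q.mean(0));e=np.diff(q,axis=0);print(np.degrees(np.arctan2(e[:,1],e[:,0])),np.linalg.norm(e,axis=1))
o=manip.get_obs();Rm=R.from_quat(o['ee_rot']).as_matrix();print(Rm.T@(q.mean(0)-o['position']),np.degrees(np.arctan2(Rm[1,0],Rm[0,0])))
E
```

```text
t 0.7044227322313521
t 0.6779985949857164
[[0.4727 0.4432 0.058 ]
 [0.4955 0.4483 0.058 ]
 [0.502  0.4236 0.058 ]
 [0.4787 0.4173 0.058 ]] [0.4872441  0.43310128 0.058     ]
[  12.59772399  -75.3126381  -164.95888032] [0.02334769 0.02557592 0.02416217]
[0.13826981 0.03790609 0.24589527] 117.63195016944259
```

```bash
python3 -m jog '[{"grip":-0.4,"slide":[4.6,1.2,0],"yaw":0},{"grip":-0.4,"slide":[4.6,1.2,0],"yaw":0},{"grip":-0.4,"slide":[4.4,1.2,2],"yaw":0},{"grip":-0.4,"slide":[0,0,4],"yaw":0.12},{"grip":-0.4,"slide":[0,0,4],"yaw":0.12},{"grip":-0.4,"slide":[0,0,0],"yaw":0},{"grip":-0.4,"slide":[0,0,0],"yaw":0}]' 
python3 - <<'E'
from h import *
import pickle
o=manip.get_obs();im=manip.camera('wrist');C=cal('wrist')
m=[r for r in manip.masks_of('plug','wrist')]
Rm=R.from_quat(o['ee_rot']).as_matrix()
for r in m: print(r['conf'],r['centre'],(Rm.T@(ray('w',r['centre'],.05,C)-o['position'])).round(4))
print(o['position'],np.degrees(np.arctan2(Rm[1,0],Rm[0,0])))
pickle.dump((C,o),open('w5.pkl','wb'));cv2.imwrite('pics/w5.png',cv2.resize(im,(800,600),interpolation=cv2.INTER_CUBIC))
E
```

```text
clock: 14.25
position: [0.4875, 0.429, 0.2045]
ee_rot: [0.616, 0.788, -0.0, 0.0]
ft_force: [1.1, -0.3, 0.9]
grip_width: 0.699
grasp_force: 0.0
0.81 [275.4, 13.1] [0.1247 0.0125 0.1544]
0.67 [358.3, 234.8] [-0.0259  0.0772  0.1545]
0.55 [258.9, 192.2] [0.0076 0.0019 0.1545]
[0.48745601 0.42904281 0.20447541] 103.98032939805958
```

View pics/w5.png

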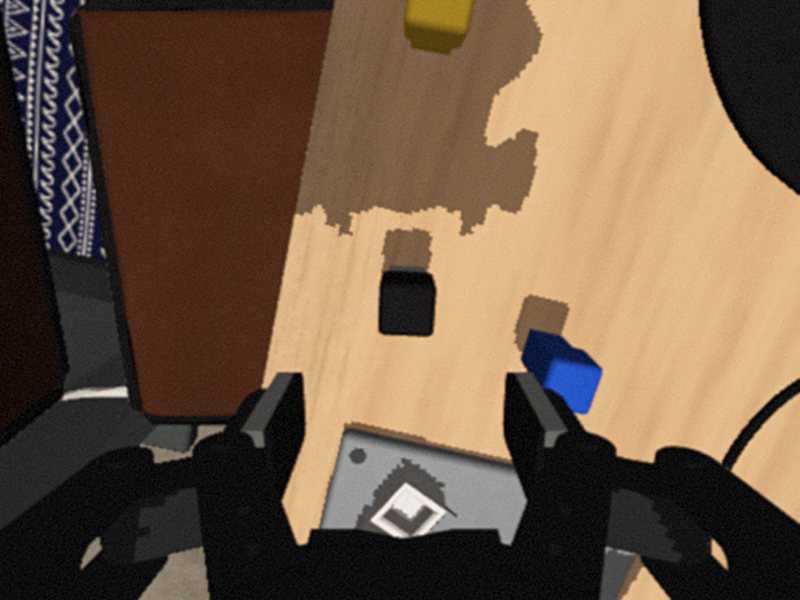

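The plug's top face (380–435, 279–335) lies square between the fingers. I go down and grasp.

```bash
python3 -m jog '[{"grip":-0.4,"slide":[0.4,0.15,2],"yaw":0},{"grip":-0.4,"slide":[0,0,4],"yaw":0},{"grip":-0.4,"slide":[0,0,3],"yaw":0},{"grip":-0.4,"slide":[0,0,1.3],"yaw":0},{"grip":-0.4,"slide":[0,0,0],"yaw":0},{"grip":-0.4,"slide":[0,0,0],"yaw":0}]' 40
python3 -m jog '[{"grip":1,"slide":[0,0,0],"yaw":0},{"grip":1,"slide":[0,0,0],"yaw":0},{"grip":1,"slide":[0,0,0],"yaw":0},{"grip":1,"slide":[0,0,0],"yaw":0},{"grip":1,"slide":[0,0,0],"yaw":0},{"grip":1,"slide":[0,0,0],"yaw":0}]' 40
```

```text
clock: 14.95
position: [0.488, 0.4352, 0.1033]
ee_rot: [0.616, 0.788, 0.002, 0.0]
ft_force: [0.5, 0.7, 0.4]
grip_width: 0.699
grasp_force: 0.0
clock: 15.55
position: [0.4874, 0.4351, 0.1026]
ee_rot: [0.616, 0.788, 0.001, 0.0]
ft_force: [-1.3, -0.9, 6.3]
grip_width: 0.295
grasp_force: 39.6
```

Gripped at 25 mm, as expected. Lift, turn and travel above hole 2.

```bash
python3 -m jog '[{"grip":1,"slide":[0,0,-3],"yaw":0},{"grip":1,"slide":[0,0,-4.5],"yaw":0},{"grip":1,"slide":[-3,-0.3,-2.5],"yaw":0},{"grip":1,"slide":[-4.4,-0.5,0],"yaw":0},{"grip":1,"slide":[-4.4,-0.5,0],"yaw":0},{"grip":1,"slide":[-4.3,-0.4,0],"yaw":0},{"grip":1,"slide":[0,0,0],"yaw":0.14},{"grip":1,"slide":[0,0,0],"yaw":0.14}]'
python3 -m jog '[{"grip":1,"slide":[0,0,0],"yaw":0.14},{"grip":1,"slide":[0,0,0],"yaw":0},{"grip":1,"slide":[0,0,0],"yaw":0},{"grip":1,"slide":[0,0,0],"yaw":0}]'
python3 - <<'E'
from h import *
import pickle
o=manip.get_obs();im=manip.camera('wrist');C=cal('wrist');p=np.load('tester.npy')
Rm=R.from_quat(o['ee_rot']).as_matrix();h=tw(tp(140,.67,30),p)[0]
print((Rm.T@(h-o['position'])).round(4),np.degrees(np.arctan2(Rm[1,0],Rm[0,0])-p[2])-90,np.degrees(-.17))
pickle.dump((C,o),open('w6.pkl','wb'));np.save('w6.npy',im)
cv2.imwrite('pics/w6.png',cv2.resize(im[60:300,100:420],(800,600),interpolation=cv2.INTER_CUBIC))
for k in range(4):print(proj('w',tw(tp(140,.15+.26*k,30),p),C).round(1))
E
```

```text
clock: 16.35
position: [0.5098, 0.2724, 0.2018]
ee_rot: [0.723, 0.691, 0.001, -0.0]
ft_force: [-0.2, 0.1, -1.5]
grip_width: 0.3
grasp_force: 39.2
clock: 16.75
position: [0.5091, 0.2742, 0.2011]
ee_rot: [0.766, 0.643, 0.0, -0.0]
ft_force: [-0.6, -0.2, -0.9]
grip_width: 0.299
grasp_force: 39.2
[0.0004 0.0008 0.1711] -9.693587560890947 -9.740282517223996
[[280.5 275.6]]
[[264.1 238.4]]
[[258.3 195.6]]
[[264.5 149.3]]
```

View pics/w6.png

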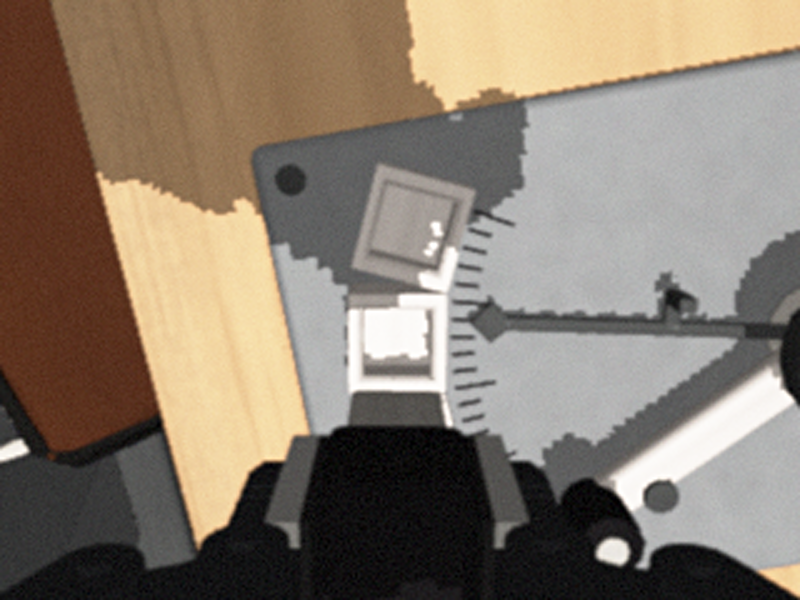

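Block 2 appears at crop (397,342), full-frame (258.8,196.8), within about 1 px of the prediction. The plug's foot edge is visible at crop row ~393, columns ~352–443. I work out the in-hand offset.

```bash
python3 - <<'E'
from h import *
import pickle
C,o=pickle.load(open('w6.pkl','rb'));im=np.load('w6.npy');Rm=R.from_quat(o['ee_rot']).as_matrix()
f=lambda c,r,z:(Rm.T@(ray('w',(100+c/2.5,60+r/2.5),z,C)-o['position'])*1000).round(1)
print('foot',f(352,393,.0985),f(443,393,.0985),'block',f(397,342,.03))
print('front top of shank',f(348,428,.1285),f(447,428,.1285))
g=im.mean(2).astype(int)
print(g[208:236:1,[246,252,258,264,270]].tolist());print(g[222,234:286].tolist());print(g[226,234:286].tolist());print(g[196,234:286].tolist())
E
```

```text
foot [  6.7  -9.1 102.6] [  6.6  11.6 102.6] block [ -0.6   1.2 171.1]
front top of shank [10.2 -8.2 72.6] [10.1 10.6 72.6]
[[103, 95, 99, 96, 95], [109, 107, 107, 110, 107], [168, 162, 160, 159, 156], [210, 212, 202, 205, 205], [233, 234, 235, 232, 233], [248, 250, 250, 251, 248], [251, 254, 254, 253, 253], [240, 243, 255, 254, 254], [148, 145, 179, 179, 178], [81, 74, 80, 84, 85], [76, 75, 71, 79, 78], [84, 84, 83, 84, 81], [84, 84, 82, 85, 76], [80, 80, 77, 85, 84], [82, 81, 79, 79, 86], [79, 83, 77, 85, 79], [84, 80, 75, 84, 80], [82, 78, 72, 77, 82], [85, 77, 81, 84, 79], [80, 81, 72, 86, 76], [88, 81, 84, 84, 78], [71, 78, 77, 81, 79], [39, 40, 38, 43, 47], [11, 13, 22, 13, 18], [7, 1, 8, 14, 6], [8, 14, 3, 5, 7], [4, 9, 4, 10, 0], [4, 11, 7, 14, 10]]
[185, 183, 183, 186, 180, 165, 107, 81, 84, 83, 79, 82, 82, 80, 79, 79, 77, 79, 81, 82, 83, 81, 81, 75, 79, 78, 81, 81, 88, 86, 79, 77, 81, 80, 84, 81, 86, 85, 86, 81, 74, 82, 130, 221, 247, 192, 178, 181, 165, 132, 111, 114]
[180, 181, 181, 186, 167, 127, 83, 78, 76, 81, 80, 82, 85, 85, 80, 80, 81, 80, 77, 88, 80, 81, 78, 84, 81, 74, 80, 84, 78, 88, 84, 82, 82, 83, 82, 75, 79, 81, 83, 80, 81, 74, 80, 135, 228, 248, 203, 178, 181, 180, 183, 176]
[180, 177, 184, 174, 164, 215, 253, 252, 248, 233, 216, 223, 249, 251, 250, 250, 250, 251, 251, 250, 250, 250, 248, 248, 249, 248, 248, 249, 250, 249, 250, 249, 250, 251, 252, 248, 184, 140, 150, 206, 240, 251, 252, 249, 218, 179, 168, 164, 167, 169, 174, 165]
```

Measured in the tool frame, the plug's centre is at (-2.2, 0.7) mm and the hole at about (-0.4, 1.0) mm. So I shift +0.18, +0.03 cm, then descend.

```bash
python3 -m jog '[{"grip":1,"slide":[0.18,0.03,2],"yaw":0},{"grip":1,"slide":[0,0,3],"yaw":0},{"grip":1,"slide":[0,0,1.2],"yaw":0},{"grip":1,"slide":[0,0,0],"yaw":0},{"grip":1,"slide":[0,0,0],"yaw":0},{"grip":1,"slide":[0,0,0],"yaw":0}]'
python3 -m jog '[{"grip":1,"slide":[0,0,0.4],"yaw":0},{"grip":1,"slide":[0,0,0.3],"yaw":0},{"grip":1,"slide":[0,0,0.2],"yaw":0},{"grip":1,"slide":[0,0,0],"yaw":0},{"grip":1,"slide":[0,0,0],"yaw":0}]'
```

```text
clock: 17.4
position: [0.5104, 0.2762, 0.1404]
ee_rot: [0.767, 0.642, 0.001, 0.0]
ft_force: [-0.4, -1.0, -0.5]
grip_width: 0.293
grasp_force: 39.2
clock: 17.9
position: [0.5096, 0.2759, 0.1298]
ee_rot: [0.767, 0.642, -0.0, -0.0]
ft_force: [0.0, -1.4, -1.3]
grip_width: 0.301
grasp_force: 39.4
```

```bash
python3 -m jog '[{"grip":1,"slide":[0,0,0.2],"yaw":0},{"grip":1,"slide":[0,0,0.2],"yaw":0},{"grip":1,"slide":[0,0,0],"yaw":0}]'
python3 -m jog '[{"grip":1,"slide":[0,0,0.2],"yaw":0},{"grip":1,"slide":[0,0,0],"yaw":0}]'
```

```text
clock: 18.2
position: [0.5099, 0.2752, 0.1261]
ee_rot: [0.767, 0.642, -0.0, 0.0]
ft_force: [-0.6, -2.3, 0.8]
grip_width: 0.303
grasp_force: 39.8
clock: 18.4
position: [0.5097, 0.2753, 0.1235]
ee_rot: [0.767, 0.642, -0.0, 0.0]
ft_force: [0.6, -3.5, -0.8]
grip_width: 0.298
grasp_force: 39.7
```

```bash
python3 -m jog '[{"grip":1,"slide":[-0.06,0,0],"yaw":0},{"grip":1,"slide":[0,0,0.2],"yaw":0},{"grip":1,"slide":[0,0,0.2],"yaw":0},{"grip":1,"slide":[0,0,0],"yaw":0}]'
python3 -m jog '[{"grip":1,"slide":[0,0,0.2],"yaw":0},{"grip":1,"slide":[0,0,0],"yaw":0},{"grip":1,"slide":[0,0,0],"yaw":0}]'
```

```text
clock: 18.8
position: [0.5095, 0.2752, 0.1195]
ee_rot: [0.767, 0.642, -0.0, -0.0]
ft_force: [-0.3, -2.8, -2.2]
grip_width: 0.295
grasp_force: 39.4
clock: 19.1
position: [0.5096, 0.2752, 0.1185]
ee_rot: [0.767, 0.642, -0.0, -0.0]
ft_force: [-2.1, -5.4, 8.5]
grip_width: 0.298
grasp_force: 40.7
```

```bash
python3 -m jog '[{"grip":1,"slide":[-0.05,0,0.1],"yaw":0},{"grip":1,"slide":[0,0,0],"yaw":0},{"grip":1,"slide":[0,0,-0.1],"yaw":0},{"grip":0.2,"slide":[0,0,0],"yaw":0},{"grip":0,"slide":[0,0,0],"yaw":0},{"grip":-0.2,"slide":[0,0,0],"yaw":0},{"grip":-0.3,"slide":[0,0,0],"yaw":0},{"grip":-0.3,"slide":[0,0,0],"yaw":0}]'
python3 -m jog '[{"grip":-0.3,"slide":[0,0,-2],"yaw":0},{"grip":-0.3,"slide":[0,0,-4],"yaw":0},{"grip":-0.3,"slide":[0,0,-4],"yaw":0},{"grip":-0.3,"slide":[0,0,-4],"yaw":0},{"grip":-0.3,"slide":[0,0,0],"yaw":0},{"grip":-0.3,"slide":[0,0,0],"yaw":0}]'
python3 - <<'E'
from h import *
im=manip.camera('wrist');cv2.imwrite('pics/w7.png',cv2.resize(im[60:330,90:450],(800,600),interpolation=cv2.INTER_CUBIC))
C=cal('wrist');p=np.load('tester.npy')
for z in (44,72):
  print((proj('w',tw(tp(140,.67,z),p),C)-[90,60])*800/360)
E
```

```text
clock: 19.9
position: [0.5095, 0.2749, 0.1178]
ee_rot: [0.767, 0.642, 0.0, -0.0]
ft_force: [-0.1, -0.4, 0.1]
grip_width: 0.649
grasp_force: 0.0
clock: 20.5
position: [0.5098, 0.275, 0.2587]
ee_rot: [0.767, 0.642, 0.001, -0.0]
ft_force: [0.3, -0.6, 0.2]
grip_width: 0.652
grasp_force: 0.0
[[373.95097172 274.83673868]]
[[373.90824998 292.3276865 ]]
```

View pics/w7.png

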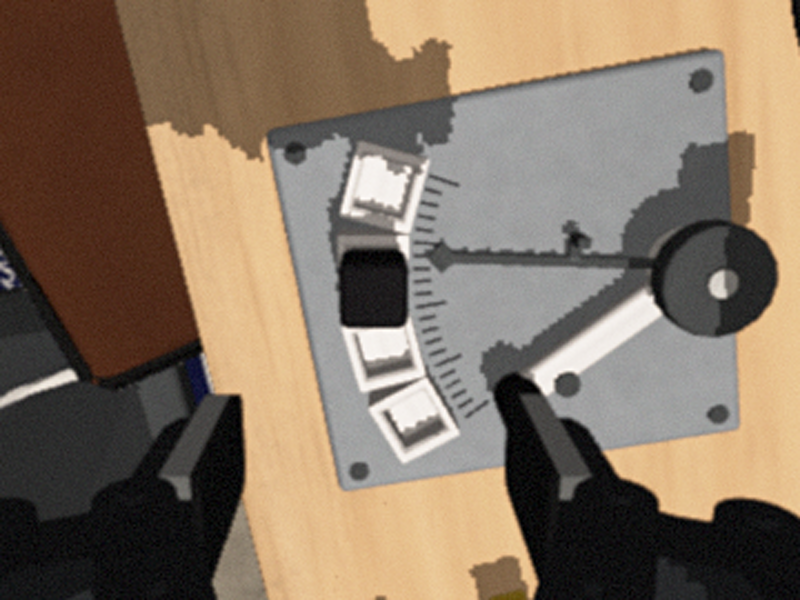

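The plug's top is at (373,293), where a fully seated plug should appear (374,292). The pointer (437,256) is undisturbed and the arm is on its stop.

```bash
python3 -c "
from workcell import manip;print(manip.hand_in())"
```

```text
the job is handed in; nothing more can be done
None
```

The job is handed in: I pushed the roller to about 10 N, held it just over a second and let the arm back to its stop; the pointer read about t = 0.70, and the plug is fully home in hole 2 (t = 0.67).

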